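# Stir two sizes of grinding beads together

## Robot

A 7-joint arm with a two-finger parallel gripper is mounted at the origin on the work surface. World frame = base frame: x ahead of the robot, y to its left, z up, the work surface at z = 0. Lengths are in m, angles in degrees, forces in N, time in s.
With the tool pointing down it reaches from about 0.35 to 0.9 m from the base axis. Payload 8.1 kg.
Tool frame: the origin (TCP) lies at the very end of the fingers, on their centre line; the grasp point (between the pads) lies 19 mm behind it; z points along the fingers, y is the line along which they close (so a half turn about z gives the same grasp; the last joint's range is limited). The gripper opens to 92 mm and grips with 3 to 60 N. Pads are 19 mm wide; open, the fingers measure 130 mm over their backs; the gripper's body (75 mm by 190 mm) begins 47 mm behind the grasp point.
Start: joints at [-69.649, 24.895, 1.432, 90.138, -0.665, 64.973, -4.303], TCP at [0.276, 0.561, 0.227] pointing down, gripper open.
Joint ranges: [-149.89, 149.89], [-25.12, 119.58], [-72.63, 75.52], [4.76, 147.25], [-75.54, 255.54], [6.69, 114.76], [-157.13, 157.13]. Speed limits (degrees/s): [127.2, 127.2, 172.46, 172.46, 180, 180, 180].

## Interface

Orientations are given as [roll, pitch, yaw] about the fixed x, y, z axes, in that order (R = Rz(yaw) Ry(pitch) Rx(roll)).
In Python, from cell import * gives the robot as it stands.
- The arm moves only by the tool arm_command, never from a script. Its argument "steps" is a list that holds one entry, the list of rows, each a list of 5 numbers: the gripper's target within -1 to 1 (fully open at 1, half-way at 0, shut at -1), then the shift along the tool's x, y, z in mm, then the turn about the tool's z in rad. A call has 1 to 8 rows; each row shifts and turns the commanded pose from where the row before left it, along the tool's axes as they then stand; what a row does not reach is not made up. A row lasts 1/12 s, in which the tool goes at most 41.7 mm and 7.16 degrees, less where a joint would pass 70% of its speed; a pose out of reach is approached as far as the arm can. A call with a gripper value outside its range is refused whole. The fingers move at their own pace and stop on an object; "grip_force" is the grip in N (left out, the last holds). Time passes only in rows, so rows that do not move let the fingers close. It gives the time, the measured TCP pose, the force, the opening and the grip force at its end, in the units of the state.
- get_obs(): the state, without advancing time (a new reading comes with each control period).
- get_image(name): name is "side" or "top"; returns a dict with "pixels" (400x640x3 uint8, red, green, blue), "camera_matrix" (3x3 intrinsics, pixels), "extrinsics" (4x4, takes a point from world to camera coordinates). Camera axes: x right, y up, looking along -z (the intrinsics and any distortion apply to the point x, -y, -z); pixel columns grow to the right and rows downward; lengths in m; the calibration is good to about 2 mm. A picture is of the moment at which its call begins. There is no depth.
- hand_in(): hands the job in; it is judged then, once.
The state is a dict: "clock": time; "joints": joint angles; "joint_velocities": joint speeds; "effort": joint torques, N m; "ee_pos": TCP position; "ee_rot": TCP orientation; "wrist_force": force on the tool from outside, world axes, zero at the start; "ft_torque": the same for the moment, N m; "finger_gap": opening from 0.0 (shut) to 1.0 (fully open); "gripper_force": force on a finger pad.
Only numpy, scipy, OpenCV 4.12 (cv2) and the standard library are available. Lean on these libraries where they do the work, as an engineer would, in place of code of your own. Each camera call takes 0.05 s, during which the arm holds its last target. There are 200 camera calls.

## Task

Take the stirrer from its cork pad and stir the grinding beads in the steel pan with its foot just above the pan's floor: begin on the side where the small beads lie and go round clockwise, seen from above, for at least two full wide turns that bring you back to that side. The beads must end up mixed, with at least two small beads in the half of the pan where the large ones lay and at least two large beads in the half where the small ones lay (the line through the pan's two handles divides the halves), so stir on if they are not, also close along the wall. Keep all the beads in the pan, do not grind the stirrer hard against the pan, leave the other things on the bench alone, and finally stand the stirrer upright on its pad again and let go.

Things in the scene. Friction and masses are not known exactly. Their poses are not given: they have to be found in the camera images.
- stirrer_grip (a point): middle of the stirrer's handle, on its axis, 80 mm above the underside of the foot; z up along the stirrer, x and y square to the handle's flats. The stirrer (0.1 to 0.16 kg, 115 mm tall) starts upright on its pad at any yaw: a round steel foot 28 mm across and 12 mm high, a stem 8 mm thick, and a square grey plastic handle 18 x 18 mm over the top 70 mm. It pivots in a weak grip (grip firmly)
- stirrer_foot (a point): centre of the underside of the stirrer's foot; z points up along the stirrer. Held 4 mm over the pan's floor and led round 30 or 53 mm from the pan's middle it pushes the beads with under 20 N; at 53 mm no bead fits between foot and wall, so those along the wall are pushed on too; at 37 to 50 mm beads can wedge
- pad_center (a point): centre of the round cork pad (90 mm across, 5 mm thick, fixed on the bench), half-way up its thickness: its top is 2.5 mm above this point
- pan: open round steel pan fixed on the bench at any yaw; origin at the centre of its underside, z up. Outside 158 mm, inside 148 to 150 mm across, rim 40 mm above the bench. Loop handles stand out to 104 mm from the centre at its +y and -y sides, 33 mm above the bench; the line through them (x = 0) divides the pan in two halves
- pan_floor (a point): centre of the pan's inside floor, 6 mm above the bench, axes as the pan's. At the start the small beads lie in the -x half (centres at x about -33 mm), the large ones in the +x half (x 36 to 61 mm), with a bead-free lane about 46 mm wide along x = 0. Clockwise from above runs from -x to +y to +x to -y
- small0_center (a point): centre of a white ceramic small bead, an upright cylinder 14 mm across and 14 mm high, 13 g, slippery, loose in the pan; its own z axis is the cylinder's axis. All five small beads start in one half of the pan
- small1_center (a point): centre of a white ceramic small bead, an upright cylinder 14 mm across and 14 mm high, 13 g, slippery, loose in the pan; its own z axis is the cylinder's axis. All five small beads start in one half of the pan
- small2_center (a point): centre of a white ceramic small bead, an upright cylinder 14 mm across and 14 mm high, 13 g, slippery, loose in the pan; its own z axis is the cylinder's axis. All five small beads start in one half of the pan
- small3_center (a point): centre of a white ceramic small bead, an upright cylinder 14 mm across and 14 mm high, 13 g, slippery, loose in the pan; its own z axis is the cylinder's axis. All five small beads start in one half of the pan
- small4_center (a point): centre of a white ceramic small bead, an upright cylinder 14 mm across and 14 mm high, 13 g, slippery, loose in the pan; its own z axis is the cylinder's axis. All five small beads start in one half of the pan
- large0_center (a point): centre of a white ceramic large bead, an upright cylinder 24 mm across and 14 mm high, 38 g, slippery, loose in the pan; its own z axis is the cylinder's axis. All five large beads start in one half of the pan
- large1_center (a point): centre of a white ceramic large bead, an upright cylinder 24 mm across and 14 mm high, 38 g, slippery, loose in the pan; its own z axis is the cylinder's axis. All five large beads start in one half of the pan
- large2_center (a point): centre of a white ceramic large bead, an upright cylinder 24 mm across and 14 mm high, 38 g, slippery, loose in the pan; its own z axis is the cylinder's axis. All five large beads start in one half of the pan
- large3_center (a point): centre of a white ceramic large bead, an upright cylinder 24 mm across and 14 mm high, 38 g, slippery, loose in the pan; its own z axis is the cylinder's axis. All five large beads start in one half of the pan
- large4_center (a point): centre of a white ceramic large bead, an upright cylinder 24 mm across and 14 mm high, 38 g, slippery, loose in the pan; its own z axis is the cylinder's axis. All five large beads start in one half of the pan
- pencil_cup: bystander: square black cup with pencils, 85 x 85 mm, 100 mm high (190 with pencils), loose; origin at the centre of its underside
- vortex_mixer: bystander: white tube mixer with a blue round top, 115 x 130 mm, 132 mm high, 0.95 kg, loose; origin at the centre of its underside
- tape_roll: bystander: roll of tape lying flat, 64 mm across, 19 mm high, loose; origin at the centre of its underside

How it is judged:
By the outcome, as a careful person would: the job done as asked, in the order asked, and still so for the second after the job is handed in, with the robot touching nothing.
It also fails if it takes over 72 s, if anything falls off the work surface, if the arm or the gripper's body presses on something with over 40 N, if the wrist force passes 120 N, or if a joint passes its speed limit or range.

## Working session

There is one attempt and no reset: what is moved stays moved. The work goes in short steps, Python scripts to look and compute and a tool call to move; the robot and the scene stay as the last step left them, time stands still between calls to the robot, and variables do not carry over. Pictures are saved under pics/ and viewed, at most 11 in all, crops included, and the job is handed in when it is done.

Besides the shell and the picture viewer there is one more tool, called as name(argument=value, ...), one argument or row to a line, values as JSON. arm_command: Moves the arm, as the interface text tells. Its arguments: {"type":"object","properties":{"steps":{"type":"array"},"grip_force":{"type":"number"}},"required":["steps"]}

```bash
mkdir -p pics; cat > h.py <<'E'
from cell import *
import numpy as np, cv2
def ray(im,u,v):
    K=np.array(im["camera_matrix"]);E=np.array(im["extrinsics"])
    d=np.linalg.inv(K)@np.array([u,v,1.]);d=np.array([d[0],-d[1],-d[2]])
    R=E[:3,:3];return -R.T@E[:3,3],R.T@d
def onz(im,u,v,z):
    c,d=ray(im,u,v);return c+d*(z-c[2])/d[2]
def proj(im,p):
    K=np.array(im["camera_matrix"]);E=np.array(im["extrinsics"])
    q=E[:3,:3]@np.array(p)+E[:3,3];q=K@np.array([q[0],-q[1],-q[2]]);return q[:2]/q[2]
def save(im,n): cv2.imwrite("pics/"+n,cv2.cvtColor(np.asarray(im["pixels"]),cv2.COLOR_RGB2BGR))
E
python3 - <<'E'
from h import *
for n in("top","side"):
    im=get_image(n);save(im,n+"0.png");print({k:v for k,v in im.items() if k!="pixels"})
print(get_obs())
E
```

```text
{'camera_matrix': array([[411.06152024,   0.        , 319.23204963],
       [  0.        , 411.06152024, 209.90520455],
       [  0.        ,   0.        ,   1.        ]]), 'extrinsics': array([[-0.01884401, -0.99980865, -0.00525063, -0.01856752],
       [ 0.99832102, -0.01910315,  0.0546828 , -0.62949869],
       [-0.05477264, -0.00421137,  0.99848997, -1.30915469],
       [ 0.        ,  0.        ,  0.        ,  1.        ]])}
{'camera_matrix': array([[402.81863207,   0.        , 322.42717358],
       [  0.        , 402.81863207, 201.22816859],
       [  0.        ,   0.        ,   1.        ]]), 'extrinsics': array([[-0.86133294, -0.50766877,  0.01944185,  0.52791646],
       [ 0.37770026, -0.61429051,  0.69281287, -0.30867253],
       [-0.33977652,  0.60408574,  0.72085528, -0.8576226 ],
       [ 0.        ,  0.        ,  0.        ,  1.        ]])}
{'clock': 0.1, 'joints': array([-69.64999502,  24.9309523 ,   1.42929623,  90.18180921,
        -0.66511343,  64.97263847,  -4.30278399]), 'joint_velocities': array([ 0.07760615, -0.05255371,  0.04443304, -0.165821  ,  0.03118857,
        0.01897549,  0.00630016]), 'effort': array([ 4.03040496e-03, -6.69125462e+01,  9.88398604e-01, -3.15147507e+01,
       -6.05182489e-02,  3.73046170e-02,  3.59163528e-05]), 'ee_pos': array([0.27605697, 0.56024436, 0.22605349]), 'ee_rot': array([-1.79923127e+02,  5.93650598e-03,  1.53768860e+02]), 'wrist_force': array([-0.51505002,  0.25931949,  0.15584438]), 'ft_torque': array([-0.03645223, -0.00688207, -0.03532045]), 'gripper_force': 0.0, 'finger_gap': 1.0000751711093916}
```

View pics/top0.png

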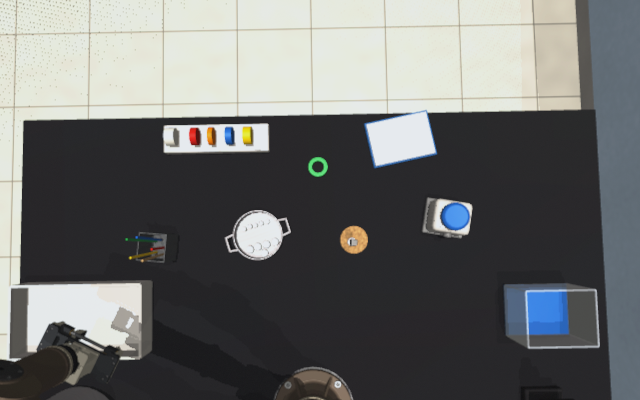

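View pics/side0.png

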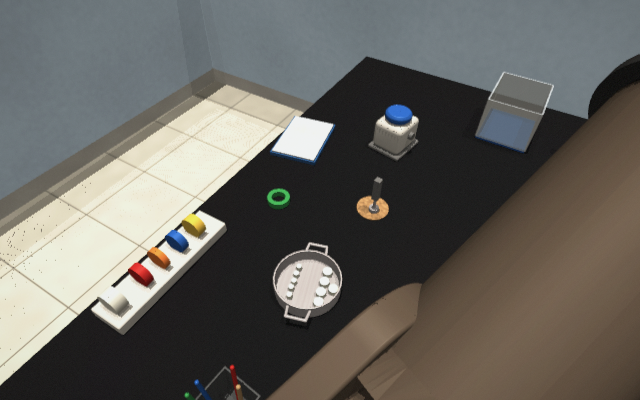

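The top picture shows the pan at about (258,235), with small beads at row 225 and large ones at row 247. The handles are at (232,243) and (285,226), and the pad with the stirrer is at (353,240). The side picture agrees, with the pan at (308,283), the pad at (373,208) and the stirrer handle at (377,188).

```bash
python3 - <<'E'
from h import *
a=get_image("top");b=get_image("side")
A=np.asarray(a["pixels"]);B=np.asarray(b["pixels"])
def crop(P,c,r,w,h,s): return cv2.resize(P[r:r+h,c:c+w],None,fx=s,fy=s,interpolation=cv2.INTER_CUBIC)
x=np.vstack([np.hstack([crop(A,218,200,80,70,5),crop(A,334,220,40,35,10)]),
             np.hstack([crop(B,268,235,80,44+26,5)[:, :400],crop(B,350,170,50,44,8)[:350,:400]])])
cv2.imwrite("pics/c.png",x[:600,:,::-1] if 0 else cv2.resize(x,None,fx=.84,fy=.84)[:,:,::-1]);print(x.shape)
# pan by bright mask top
def bl(P,m,c,r,w,h):
    M=np.zeros(m.shape,np.uint8);M[r:r+h,c:c+w]=m[r:r+h,c:c+w]*255
    return M
m=bl(A,A.min(2)>90,218,200,80,70)
cs=cv2.findContours(m,cv2.RETR_EXTERNAL,cv2.CHAIN_APPROX_NONE)[0]
c=max(cs,key=cv2.contourArea);print("pan",cv2.boundingRect(c))
hull=[onz(a,*p,0.04) for p in c[:,0].astype(float)]
m2=cv2.morphologyEx(m,cv2.MORPH_CLOSE,np.ones((5,5)));
m2=cv2.morphologyEx(m,cv2.MORPH_OPEN,cv2.getStructuringElement(cv2.MORPH_ELLIPSE,(15,15)))
c2=max(cv2.findContours(m2,0,1)[0],key=cv2.contourArea)
(u,v),r=cv2.minEnclosingCircle(c2);e=cv2.fitEllipse(c2);print("circ",u,v,r,e, onz(a,*e[0],.04))
h=(cv2.dilate(m2,np.ones((5,5)))==0)&(m>0)
n,l,st,ce=cv2.connectedComponentsWithStats(h.astype(np.uint8))
for i in range(1,n): print("h",st[i],ce[i],onz(a,*ce[i],.033))
for nm,im,P,(c0,r0,w,hh) in(("top",a,A,(334,220,40,40)),("side",b,B,(350,170,50,55))):
    P=P.astype(int)
    cork=bl(P,((P[:,:,0]-P[:,:,2])>35),c0,r0,w,hh)
    cc=np.vstack(cv2.findContours(cork,0,1)[0]);
    e=cv2.fitEllipse(cv2.convexHull(cc));print(nm,"cork",e,onz(im,*e[0],.005))
E
```

```text
(700, 800, 3)
pan (225, 210, 66, 50)
circ 259.0 234.5 24.683090209960938 ((259.19427490234375, 234.607666015625), (45.9143180847168, 48.19373321533203), 8.119943618774414) [0.55317649 0.16072911 0.04      ]
h [243 214   1   1   1] [243. 214.] [0.61973902 0.2127571  0.033     ]
h [281 217  10  19  67] [286.44776119 225.67164179] [0.57991487 0.07468789 0.033     ]
h [237 218   3   3   3] [238. 219.] [0.60409049 0.22884614 0.033     ]
h [225 222  18  34 120] [230.83333333 241.85833333] [0.53185495 0.25222584 0.033     ]
top cork ((353.46484375, 239.26968383789062), (28.11709976196289, 28.184734344482422), 136.61231994628906) [ 0.53224707 -0.13963832  0.005     ]
side cork ((372.1814880371094, 207.649658203125), (23.978023529052734, 32.801876068115234), 98.35396575927734) [ 0.53447819 -0.13916303  0.005     ]
```

View pics/c.png

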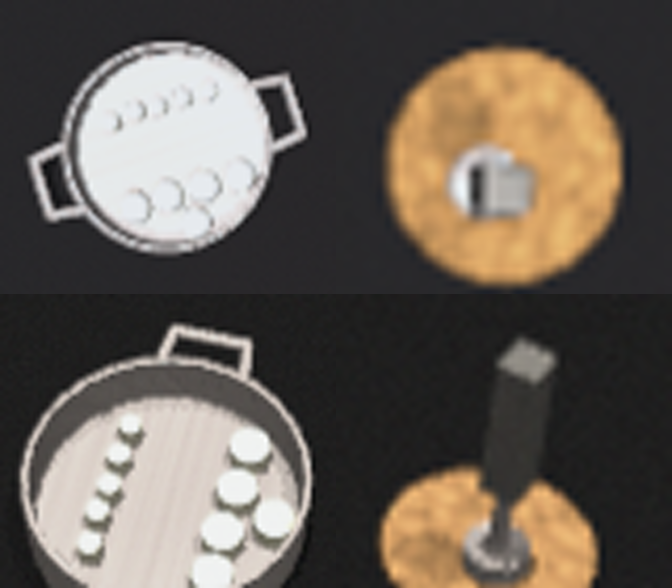

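The crop shows the stirrer's square top at about (354.7,242.7) in the top view and (378.6,180) in the side view. The foot stands left of the pad's centre, and the small beads lie on the far (+x world) side. I'll refine these numbers.

```bash
cat > m.py <<'E'
from h import *
a=get_image("top");b=get_image("side")
A=np.asarray(a["pixels"]);B=np.asarray(b["pixels"])
def pan(im,P,c0,r0,w,h,k,th):
    m=np.zeros(P.shape[:2],np.uint8);m[r0:r0+h,c0:c0+w]=(P[r0:r0+h,c0:c0+w].min(2)>th)*255
    m=cv2.morphologyEx(m,cv2.MORPH_CLOSE,np.ones((3,3)))
    c=max(cv2.findContours(m,0,1)[0],key=cv2.contourArea)
    F=cv2.drawContours(np.zeros_like(m),[c],-1,255,-1)
    O=cv2.morphologyEx(F,cv2.MORPH_OPEN,cv2.getStructuringElement(cv2.MORPH_ELLIPSE,(k,k)))
    c=max(cv2.findContours(O,0,1)[0],key=cv2.contourArea)
    w=np.array([onz(im,*p,.04)[:2] for p in c[:,0].astype(float)])
    H=F&~cv2.dilate(O,np.ones((3,3)))
    n,l,st,ce=cv2.connectedComponentsWithStats(H)
    hs=[onz(im,*ce[i],.033)[:2] for i in np.argsort(-st[1:,4])[:2]+1]
    e=cv2.fitEllipse((w*1e4).astype(np.float32));d=hs[0]-hs[1]
    return np.array(e[0])/1e4,np.array(e[1])/1e4,hs,np.degrees(np.arctan2(d[1],d[0]))
print(pan(a,A,215,195,85,80,31,90)); print(pan(b,B,262,235,90,95,41,75))
def face(im,P,c0,r0,w,h,lo,hi):
    S=P[r0:r0+h,c0:c0+w];S=cv2.resize(S,None,fx=8,fy=8,interpolation=cv2.INTER_CUBIC).astype(int)
    m=((S.max(2)>lo)&(S.max(2)<hi)&(S.max(2)-S.min(2)<25)).astype(np.uint8)*255
    m=cv2.morphologyEx(m,cv2.MORPH_OPEN,np.ones((15,15)))
    c=max(cv2.findContours(m,0,1)[0],key=cv2.contourArea)
    q=cv2.approxPolyDP(c,12,True)[:,0];M=cv2.moments(c)
    f=lambda p:((p[0]+.5)/8-.5+c0,(p[1]+.5)/8-.5+r0)
    ce=f((M['m10']/M['m00'],M['m01']/M['m00']));R=cv2.minAreaRect(c)
    W=np.array([onz(im,*f(p),.12)[:2] for p in c[:,0]],np.float32)*1e4
    R=cv2.minAreaRect(W)
    print("face",ce,onz(im,*ce,.12),np.array(R[1])/1e4,R[2],len(q)); return ce
p=face(a,A,345,232,18,20,110,190);q=face(b,B,366,172,20,18,90,220)
c1,d1=ray(a,*p);c2,d2=ray(b,*q)
t=np.linalg.lstsq(np.c_[d1,-d2],c2-c1,rcond=None)[0];print("tri",c1+t[0]*d1,c2+t[1]*d2)
E
python3 m.py
```

```text
(array([0.55344243, 0.16743817]), array([0.15395294, 0.16438407]), [array([0.58046762, 0.07675566]), array([0.52567099, 0.259979  ])], np.float64(-73.34964491307025))
(array([0.55370884, 0.17031531]), array([0.15252717, 0.17432462]), [array([0.53100153, 0.26006655]), array([0.58583816, 0.07222172])], np.float64(106.27385382946672))
face (354.33567176870747, 242.03811813186815) [ 0.52609733 -0.13311607  0.12      ] [0.01110552 0.01737805] 88.66630554199219 4
face (378.0845198977729, 179.57882667031762) [ 0.52835394 -0.13245838  0.12      ] [0.01887569 0.01760016] 85.23863220214844 4
tri [ 0.52610577 -0.13308906  0.12034016] [ 0.52827668 -0.13223171  0.12021824]
```

```bash
cat > plan.py <<'E'
import numpy as np,sys
def plan(p,yaw,wps,g,dec=1):
    """wps: (x,y,z,yaw,n rows) -> rows in tool axes, rounded, with error carried"""
    p=np.array(p,float);out=[]
    for *q,y1,n in wps:
        q=np.array(q,float);p0=p.copy();y0=yaw
        for i in range(1,n+1):
            t=p0+(q-p0)*i/n;d=(t-p)*1e3;c,s=np.cos(np.radians(yaw)),np.sin(np.radians(yaw))
            X,Y=np.array([c,s,0]),np.array([s,-c,0])
            r=[round(d@X,dec)+0,round(d@Y,dec)+0,round(-d[2],dec)+0]
            p=p+(r[0]*X+r[1]*Y+np.array([0,0,-r[2]]))/1e3
            a=round(np.radians(yaw-(y0+(y1-y0)*i/n)),3);yaw-=np.degrees(a);out.append([g]+[float(v) for v in r]+[float(a)])
    for i in range(0,len(out),8): print(str(out[i:i+8]).replace(' ',''))
    print("end",p,yaw)
E
python3 - <<'E'
from plan import *
plan([.27606,.56024,.22605],153.77,[(.527,-.133,.2,86,24),(.527,-.133,.066,86,8)],1)
E
```

```text
[[1,-22.1,-21.3,1.1,0.049],[1,-23.2,-20.2,1.1,0.05],[1,-24.1,-19.0,1.1,0.049],[1,-25.1,-17.8,1.0,0.049],[1,-25.9,-16.5,1.1,0.049],[1,-26.6,-15.3,1.1,0.05],[1,-27.4,-13.9,1.1,0.049],[1,-28.1,-12.5,1.1,0.049]]
[[1,-28.6,-11.2,1.1,0.05],[1,-29.1,-9.7,1.1,0.049],[1,-29.6,-8.2,1.0,0.049],[1,-30.0,-6.9,1.1,0.049],[1,-30.2,-5.3,1.1,0.05],[1,-30.5,-3.8,1.1,0.049],[1,-30.6,-2.3,1.1,0.049],[1,-30.7,-0.9,1.1,0.05]]
[[1,-30.7,0.8,1.1,0.049],[1,-30.7,2.2,1.0,0.049],[1,-30.5,3.7,1.1,0.049],[1,-30.3,5.2,1.1,0.05],[1,-29.9,6.7,1.1,0.049],[1,-29.6,8.2,1.1,0.049],[1,-29.2,9.6,1.1,0.05],[1,-28.7,11.1,1.1,0.049]]
[[1,0.0,0.0,16.7,-0.0],[1,0.0,0.0,16.8,-0.0],[1,0.0,0.0,16.7,-0.0],[1,0.0,0.0,16.8,-0.0],[1,0.0,0.0,16.7,-0.0],[1,0.0,0.0,16.8,-0.0],[1,0.0,0.0,16.7,-0.0],[1,0.0,0.0,16.8,-0.0]]
end [ 0.52703392 -0.13302385  0.06595   ] 85.98909283602363
```

arm_command(
  steps=[
    [[1,-22.1,-21.3,1.1,0.049],[1,-23.2,-20.2,1.1,0.05],[1,-24.1,-19.0,1.1,0.049],[1,-25.1,-17.8,1.0,0.049],[1,-25.9,-16.5,1.1,0.049],[1,-26.6,-15.3,1.1,0.05],[1,-27.4,-13.9,1.1,0.049],[1,-28.1,-12.5,1.1,0.049]],
  ],
)

```text
clock: 0.97
ee_pos: [0.3602, 0.3281, 0.2181]
ee_rot: [180.0, -0.0, 131.1]
wrist_force: [0.8, -0.3, 0.6]
finger_gap: 0.999
gripper_force: 0.0
```

Tracking matches the plan.

arm_command(
  steps=[
    [[1,-28.6,-11.2,1.1,0.05],[1,-29.1,-9.7,1.1,0.049],[1,-29.6,-8.2,1.0,0.049],[1,-30.0,-6.9,1.1,0.049],[1,-30.2,-5.3,1.1,0.05],[1,-30.5,-3.8,1.1,0.049],[1,-30.6,-2.3,1.1,0.049],[1,-30.7,-0.9,1.1,0.05]],
  ],
)

```text
clock: 1.63
ee_pos: [0.4438, 0.097, 0.2095]
ee_rot: [180.0, -0.0, 108.4]
wrist_force: [0.7, 1.2, 0.4]
finger_gap: 1.001
gripper_force: 0.0
```

arm_command(
  steps=[
    [[1,-30.7,0.8,1.1,0.049],[1,-30.7,2.2,1.0,0.049],[1,-30.5,3.7,1.1,0.049],[1,-30.3,5.2,1.1,0.05],[1,-29.9,6.7,1.1,0.049],[1,-29.6,8.2,1.1,0.049],[1,-29.2,9.6,1.1,0.05],[1,-28.7,11.1,1.1,0.049]],
  ],
)

```text
clock: 2.3
ee_pos: [0.5275, -0.134, 0.2007]
ee_rot: [180.0, -0.0, 85.9]
wrist_force: [-0.5, 0.6, 0.1]
finger_gap: 0.996
gripper_force: 0.0
```

arm_command(
  steps=[
    [[1,0,0,0,0],[1,0,0,0,0]],
  ],
)

```text
clock: 2.47
ee_pos: [0.5272, -0.1346, 0.2005]
ee_rot: [-180.0, 0.1, 85.8]
wrist_force: [-0.8, 1.2, -0.9]
finger_gap: 1.0
gripper_force: 0.0
```

arm_command(
  steps=[
    [[1,1.2,0,17,0],[1,0,0,17,0],[1,0,0,17,0],[1,0,0,17,0],[1,0,0,17,0],[1,0,0,17,0],[1,0,0,16,0],[1,0,0,16,0]],
  ],
  grip_force=15,
)

```text
clock: 3.13
ee_pos: [0.5271, -0.1296, 0.0659]
ee_rot: [-180.0, -0.1, 86.1]
wrist_force: [0.8, 0.3, -0.1]
finger_gap: 0.998
gripper_force: 0.0
```

```bash
python3 - <<'E'
from h import *
for n,c in(("top",(300,190,120,100)),("side",(310,140,120,100))):
    im=get_image(n);P=np.asarray(im["pixels"]);x,y,w,h=c
    cv2.imwrite(f"pics/g{n}.png",cv2.resize(P[y:y+h,x:x+w],None,fx=5,fy=5)[:,:,::-1])
print(get_obs()["ee_pos"])
E
```

```text
[ 0.52557119 -0.12943794  0.06470842]
```

View pics/gside.png

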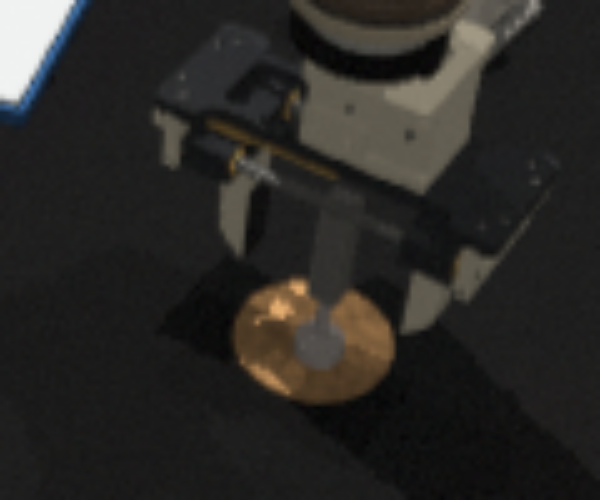

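The fingers stand either side of the handle, at about (330,250) in the crop. The y reading moved further than I commanded, so I'll hold a moment and read it again.

arm_command(
  steps=[
    [[1,0,0,0,0],[1,0,0,0,0]],
  ],
)

```text
clock: 3.4
ee_pos: [0.5278, -0.1309, 0.0675]
ee_rot: [179.9, -0.0, 86.0]
wrist_force: [0.4, -0.5, 0.0]
finger_gap: 1.001
gripper_force: 0.0
```

arm_command(
  steps=[
    [[1,0,0,0,0]],
  ],
)

```text
clock: 3.48
ee_pos: [0.528, -0.1312, 0.0677]
ee_rot: [179.9, -0.0, 86.0]
wrist_force: [-0.3, 0.5, -0.5]
finger_gap: 0.998
gripper_force: 0.0
```

arm_command(
  steps=[
    [[1,-1.2,0,0,0],[-1,0,0,0,0],[-1,0,0,0,0],[-1,0,0,0,0],[-1,0,0,0,0],[-1,0,0,0,0],[-1,0,0,0,0],[-1,0,0,0,0]],
  ],
  grip_force=15,
)

```text
clock: 4.15
ee_pos: [0.5271, -0.1326, 0.0666]
ee_rot: [-180.0, -0.0, 86.0]
wrist_force: [-0.1, 0.3, 0.2]
finger_gap: 0.541
gripper_force: 0.0
```

arm_command(
  steps=[
    [[-1,0,0,0,0],[-1,0,0,0,0],[-1,0,0,0,0],[-1,0,0,0,0]],
  ],
  grip_force=55,
)

```text
clock: 4.48
ee_pos: [0.5272, -0.1326, 0.0666]
ee_rot: [180.0, -0.0, 86.0]
wrist_force: [-0.1, -0.1, 0.4]
finger_gap: 0.252
gripper_force: 0.0
```

arm_command(
  steps=[
    [[-1,0,0,0,0],[-1,0,0,0,0],[-1,0,0,0,0],[-1,0,0,0,0]],
  ],
  grip_force=55,
)

```text
clock: 4.82
ee_pos: [0.5272, -0.1326, 0.0666]
ee_rot: [180.0, -0.0, 86.0]
wrist_force: [0.8, -1.0, 0.1]
finger_gap: 0.195
gripper_force: 55.0
```

```bash
python3 - <<'E'
from h import *
from scipy.optimize import least_squares
for n,(c0,r0,w,h),k,th in(("top",(215,195,85,80),31,90),("side",(262,235,90,95),41,75)):
    im=get_image(n);P=cv2.imread(f"pics/{n}0.png")
    g=cv2.GaussianBlur(P.min(2),(0,0),.7).astype(float)
    # rim: outward radial steepest drop near r=79 mm, z=.04, away from handles (106.6 deg)
    c=np.array([.5535,.167])
    for it in range(4):
        pts=[]
        for t in np.arange(0,360,3):
            if abs((t-106.6+90)%180-90)<28: continue
            d=np.array([np.cos(np.radians(t)),np.sin(np.radians(t))])
            if n=="side":  # skip the side nearest camera? keep all
                pass
            rs=np.arange(.070,.090,.0005)
            v=[cv2.getRectSubPix(g.astype(np.float32),(1,1),tuple(map(float,proj(im,[*(c+r*d),.04]))))[0,0] for r in rs]
            gr=np.diff(v);i=gr.argmin()
            if gr[i]<-3: pts.append(c+rs[i]*d)
        pts=np.array(pts)
        s=least_squares(lambda q:np.hypot(*(pts-q[:2]).T)-q[2],[*c,.079],loss="soft_l1",f_scale=.001);c=s.x[:2]
    print(n,s.x,len(pts),np.std(s.fun))
    # small/large beads: bright spots in the side view
    if n=="side":
        S=cv2.resize(P[r0:r0+h,c0:c0+w],None,fx=6,fy=6,interpolation=cv2.INTER_CUBIC)
        m=(S.min(2)>222).astype(np.uint8);nn,l,st,ce=cv2.connectedComponentsWithStats(m)
        ax=np.radians(196.6)
        for i in range(1,nn):
            if st[i,4]>60:
                q=onz(im,(ce[i][0]+.5)/6-.5+c0,(ce[i][1]+.5)/6-.5+r0,.02)[:2]-c
                print(st[i,4],np.round(1e3*np.array([q@[np.cos(ax),np.sin(ax)],q@[-np.sin(ax),np.cos(ax)]]),0))
E
```

```text
top [0.55334327 0.16749192 0.07939482] 84 0.0006764630552014727
side [0.55622742 0.16598628 0.07868373] 84 0.0005744292185166357
527 [-33.  40.]
1892 [37. 42.]
596 [-34.  19.]
1992 [36. 14.]
587 [-33.  -2.]
2141 [61. -0.]
594 [-35. -19.]
2217 [ 35. -15.]
669 [-33. -40.]
2318 [ 36. -42.]
```

```bash
cat >> plan.py <<'E'
C=np.array([.5548,.1667])
def pan(px,py):
    a=np.radians(196.6);return C+np.array([px*np.cos(a)-py*np.sin(a),px*np.sin(a)+py*np.cos(a)])/1e3
E
python3 - <<'E'
from plan import *
q=pan(-8,0);print(q)
plan([.5272,-.1326,.0666],86,[(.5272,-.1326,.14,86,7),(*q,.14,86,15),(*q,.14,86,2)],-1)
E
```

```text
[0.56246658 0.16898551]
[[-1,0.0,0.0,-10.5,0.0],[-1,0.0,0.0,-10.5,0.0],[-1,0.0,0.0,-10.5,0.0],[-1,0.0,0.0,-10.4,0.0],[-1,0.0,0.0,-10.5,0.0],[-1,0.0,0.0,-10.5,0.0],[-1,0.0,0.0,-10.5,0.0],[-1,20.2,0.9,0.0,0.0]]
[[-1,20.2,1.0,0.0,0.0],[-1,20.3,0.9,0.0,0.0],[-1,20.2,1.0,0.0,0.0],[-1,20.2,0.9,0.0,0.0],[-1,20.2,1.0,0.0,0.0],[-1,20.2,0.9,0.0,0.0],[-1,20.3,0.9,0.0,0.0],[-1,20.2,1.0,0.0,0.0]]
[[-1,20.2,0.9,0.0,0.0],[-1,20.2,1.0,0.0,0.0],[-1,20.2,0.9,0.0,0.0],[-1,20.3,1.0,0.0,0.0],[-1,20.2,0.9,0.0,0.0],[-1,20.2,0.9,0.0,0.0],[-1,0.0,0.0,0.0,0.0],[-1,0.0,0.0,0.0,0.0]]
end [0.56242279 0.16897761 0.14      ] 86.0
```

arm_command(
  steps=[
    [[-1,0,0,-10.5,0],[-1,0,0,-10.5,0],[-1,0,0,-10.5,0],[-1,0,0,-10.5,0],[-1,0,0,-10.5,0],[-1,0,0,-10.5,0],[-1,0,0,-10.4,0],[-1,20.2,0.9,0,0]],
  ],
)

```text
clock: 5.58
ee_pos: [0.5301, -0.1169, 0.1431]
ee_rot: [179.8, 0.1, 85.7]
wrist_force: [0.6, -0.7, -1.6]
finger_gap: 0.198
gripper_force: 55.0
```

arm_command(
  steps=[
    [[-1,20.2,1.0,0,0],[-1,20.3,0.9,0,0],[-1,20.2,1.0,0,0],[-1,20.2,0.9,0,0],[-1,20.2,1.0,0,0],[-1,20.2,0.9,0,0],[-1,20.3,0.9,0,0],[-1,20.2,1.0,0,0]],
  ],
)

```text
clock: 6.25
ee_pos: [0.5485, 0.0494, 0.1407]
ee_rot: [180.0, -0.0, 86.0]
wrist_force: [0.4, -0.2, -1.2]
finger_gap: 0.192
gripper_force: 55.0
```

arm_command(
  steps=[
    [[-1,20.2,0.9,0,0],[-1,20.2,1.0,0,0],[-1,20.2,0.9,0,0],[-1,20.3,1.0,0,0],[-1,20.2,0.9,0,0],[-1,20.2,0.9,0,0],[-1,0,0,0,0],[-1,0,0,0,0]],
  ],
)

```text
clock: 6.92
ee_pos: [0.5624, 0.1704, 0.1404]
ee_rot: [180.0, -0.0, 86.1]
wrist_force: [-0.7, -0.4, -1.3]
finger_gap: 0.195
gripper_force: 55.0
```

arm_command(
  steps=[
    [[-1,0,0,0,0],[-1,0,0,0,0],[-1,0,0,0,0]],
  ],
)

```text
clock: 7.17
ee_pos: [0.5625, 0.1678, 0.1403]
ee_rot: [180.0, 0.0, 85.9]
wrist_force: [0.2, -0.3, -0.7]
finger_gap: 0.198
gripper_force: 55.0
```

```bash
python3 - <<'E'
from h import *
im=get_image("side");P=np.asarray(im["pixels"])
cv2.imwrite("pics/s1.png",cv2.resize(P[190:330,240:380],None,fx=4,fy=4,interpolation=cv2.INTER_CUBIC)[:,:,::-1])
p=get_obs()["ee_pos"];print(p)
for z in(.011,-.061,-.049):print(z,(proj(im,p+[0,0,z])-[240,190])*4)
E
```

```text
[0.56255121 0.16792582 0.14024582]
0.011 [254.86736668 226.67819013]
-0.061 [256.69718451 306.3689254 ]
-0.049 [256.40717758 293.73877977]
```

View pics/s1.png

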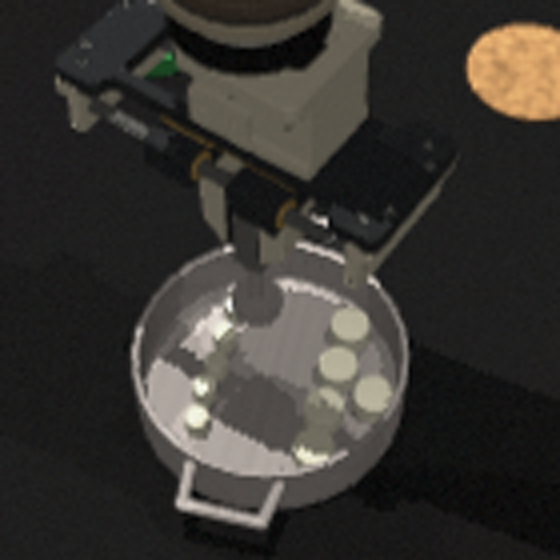

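The foot hangs at (258,302) in the crop, within 2 px of the prediction, over the bead-free lane and next to the small-bead row. Next I'll descend and make the first turn.

```bash
python3 - <<'E'
from plan import *
z=.0716
w=[(*pan(-8,0),z,86,8),(*pan(-8,0),z,86,1),(*pan(-30,0),z,86,7)]
w+=[(*pan(30*np.cos(f),30*np.sin(f)),z,86,1) for f in np.radians(180-15*np.arange(1,25))]
plan([*pan(-8,0),.1402],86,w,-1)
E
```

```text
[[-1,0.0,0.0,8.6,0.0],[-1,0.0,0.0,8.6,0.0],[-1,0.0,0.0,8.5,0.0],[-1,0.0,0.0,8.6,0.0],[-1,0.0,0.0,8.6,0.0],[-1,0.0,0.0,8.6,0.0],[-1,0.0,0.0,8.5,0.0],[-1,0.0,0.0,8.6,0.0]]
[[-1,0.0,0.0,0.0,0.0],[-1,1.1,2.9,0.0,0.0],[-1,1.1,3.0,0.0,0.0],[-1,1.1,2.9,0.0,0.0],[-1,1.1,3.0,0.0,0.0],[-1,1.1,2.9,0.0,0.0],[-1,1.1,3.0,0.0,0.0],[-1,1.1,2.9,0.0,0.0]]
[[-1,-7.6,1.8,0.0,0.0],[-1,-7.8,-0.3,0.0,0.0],[-1,-7.5,-2.3,0.0,0.0],[-1,-6.7,-4.1,0.0,0.0],[-1,-5.3,-5.7,0.0,0.0],[-1,-3.7,-6.9,0.0,0.0],[-1,-1.8,-7.7,0.0,0.0],[-1,0.3,-7.8,0.0,0.0]]
[[-1,2.3,-7.5,0.0,0.0],[-1,4.1,-6.6,0.0,0.0],[-1,5.7,-5.4,0.0,0.0],[-1,6.9,-3.7,0.0,0.0],[-1,7.7,-1.7,0.0,0.0],[-1,7.8,0.2,0.0,0.0],[-1,7.5,2.3,0.0,0.0],[-1,6.6,4.1,0.0,0.0]]
[[-1,5.4,5.7,0.0,0.0],[-1,3.7,7.0,0.0,0.0],[-1,1.7,7.6,0.0,0.0],[-1,-0.2,7.8,0.0,0.0],[-1,-2.3,7.5,0.0,0.0],[-1,-4.1,6.7,0.0,0.0],[-1,-5.8,5.3,0.0,0.0],[-1,-6.9,3.7,0.0,0.0]]
end [0.58355352 0.17522977 0.0716    ] 86.0
```

arm_command(
  steps=[
    [[-1,0,0,8.6,0],[-1,0,0,8.6,0],[-1,0,0,8.5,0],[-1,0,0,8.6,0],[-1,0,0,8.6,0],[-1,0,0,8.6,0],[-1,0,0,8.5,0],[-1,0,0,8.6,0]],
  ],
)

```text
clock: 7.88
ee_pos: [0.5624, 0.1689, 0.0704]
ee_rot: [-180.0, 0.0, 86.0]
wrist_force: [-0.2, 0.4, -0.9]
finger_gap: 0.193
gripper_force: 55.0
```

arm_command(
  steps=[
    [[-1,0,0,0,0],[-1,1.1,2.9,0,0],[-1,1.1,3.0,0,0],[-1,1.1,2.9,0,0],[-1,1.1,3.0,0,0],[-1,1.1,2.9,0,0],[-1,1.1,3.0,0,0],[-1,1.1,2.9,0,0]],
  ],
)

```text
clock: 8.55
ee_pos: [0.584, 0.1753, 0.0716]
ee_rot: [180.0, -0.0, 86.0]
wrist_force: [0.3, -0.1, -1.5]
finger_gap: 0.196
gripper_force: 55.0
```

arm_command(
  steps=[
    [[-1,-7.6,1.8,0,0],[-1,-7.8,-0.3,0,0],[-1,-7.5,-2.3,0,0],[-1,-6.7,-4.1,0,0],[-1,-5.3,-5.7,0,0],[-1,-3.7,-6.9,0,0],[-1,-1.8,-7.7,0,0],[-1,0.3,-7.8,0,0]],
  ],
)

```text
clock: 9.22
ee_pos: [0.5468, 0.137, 0.0715]
ee_rot: [-180.0, -0.0, 85.9]
wrist_force: [-0.3, 0.2, -1.0]
finger_gap: 0.195
gripper_force: 55.0
```

arm_command(
  steps=[
    [[-1,2.3,-7.5,0,0],[-1,4.1,-6.6,0,0],[-1,5.7,-5.4,0,0],[-1,6.9,-3.7,0,0],[-1,7.7,-1.7,0,0],[-1,7.8,0.2,0,0],[-1,7.5,2.3,0,0],[-1,6.6,4.1,0,0]],
  ],
)

```text
clock: 9.88
ee_pos: [0.533, 0.1887, 0.0713]
ee_rot: [-180.0, -0.0, 86.0]
wrist_force: [0.3, -0.3, -1.3]
finger_gap: 0.194
gripper_force: 55.0
```

arm_command(
  steps=[
    [[-1,5.4,5.7,0,0],[-1,3.7,7.0,0,0],[-1,1.7,7.6,0,0],[-1,-0.2,7.8,0,0],[-1,-2.3,7.5,0,0],[-1,-4.1,6.7,0,0],[-1,-5.8,5.3,0,0],[-1,-6.9,3.7,0,0]],
  ],
)

```text
clock: 10.55
ee_pos: [0.5844, 0.174, 0.0714]
ee_rot: [180.0, 0.0, 85.9]
wrist_force: [0.9, 0.1, -1.5]
finger_gap: 0.194
gripper_force: 55.0
```

```bash
python3 - <<'E'
from h import *
o=get_obs();print(o["ee_pos"],o["wrist_force"])
im=get_image("side");P=np.asarray(im["pixels"])
cv2.imwrite("pics/s2.png",cv2.resize(P[190:330,240:380],None,fx=4,fy=4,interpolation=cv2.INTER_CUBIC)[:,:,::-1])
E
```

```text
[0.58439477 0.17398746 0.07140721] [ 0.89961489  0.13479078 -1.45205089]
```

View pics/s2.png

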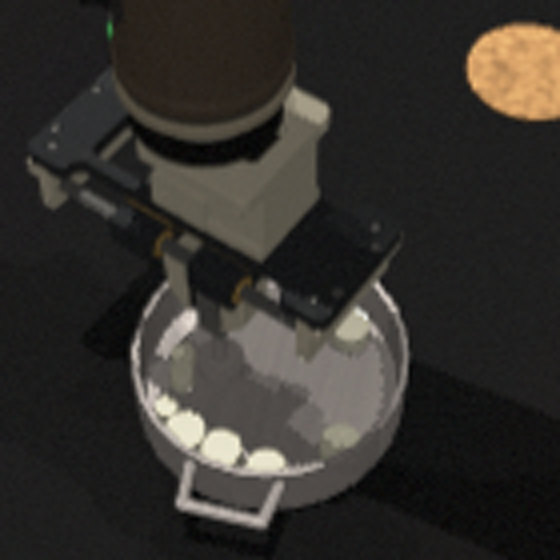

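After one turn at 30 mm, three large beads lie near (185–265,430–460) next to a small one, close to the -y handle. Two more large ones are at (350,325) and (340,440). Forces stayed small, so I'll widen to 53 mm.

```bash
python3 - <<'E'
from plan import *
z=.0716
f=np.concatenate([180-np.linspace(10,60,6),120-9*np.arange(1,43)]);r=np.concatenate([np.linspace(33.8,53,6),np.full(42,53)])
w=[(*pan(R*np.cos(np.radians(F)),R*np.sin(np.radians(F))),z,86,1) for R,F in zip(r,f)]
plan([*pan(-30,0),z],86,w,-1);print(f[-1])
E
```

```text
[[-1,-4.3,5.1,0.0,0.0],[-1,-5.9,4.5,0.0,0.0],[-1,-7.1,3.2,0.0,0.0],[-1,-8.3,1.9,0.0,0.0],[-1,-9.1,0.0,0.0,0.0],[-1,-9.5,-1.8,0.0,0.0],[-1,-6.0,-5.8,0.0,0.0],[-1,-5.0,-6.6,0.0,0.0]]
[[-1,-3.9,-7.4,0.0,0.0],[-1,-2.7,-7.8,0.0,0.0],[-1,-1.5,-8.2,0.0,0.0],[-1,-0.2,-8.3,0.0,0.0],[-1,1.2,-8.3,0.0,0.0],[-1,2.4,-7.9,0.0,0.0],[-1,3.6,-7.5,0.0,0.0],[-1,4.8,-6.8,0.0,0.0]]
[[-1,5.8,-6.0,0.0,0.0],[-1,6.6,-5.0,0.0,0.0],[-1,7.3,-3.9,0.0,0.0],[-1,7.9,-2.8,0.0,0.0],[-1,8.2,-1.4,0.0,0.0],[-1,8.3,-0.2,0.0,0.0],[-1,8.2,1.2,0.0,0.0],[-1,8.0,2.4,0.0,0.0]]
[[-1,7.5,3.6,0.0,0.0],[-1,6.8,4.8,0.0,0.0],[-1,6.0,5.7,0.0,0.0],[-1,5.0,6.7,0.0,0.0],[-1,3.9,7.3,0.0,0.0],[-1,2.7,7.9,0.0,0.0],[-1,1.5,8.1,0.0,0.0],[-1,0.2,8.4,0.0,0.0]]
[[-1,-1.2,8.2,0.0,0.0],[-1,-2.4,8.0,0.0,0.0],[-1,-3.6,7.4,0.0,0.0],[-1,-4.8,6.9,0.0,0.0],[-1,-5.8,6.0,0.0,0.0],[-1,-6.6,5.0,0.0,0.0],[-1,-7.3,3.9,0.0,0.0],[-1,-7.9,2.7,0.0,0.0]]
[[-1,-8.2,1.5,0.0,0.0],[-1,-8.3,0.1,0.0,0.0],[-1,-8.2,-1.1,0.0,0.0],[-1,-8.0,-2.4,0.0,0.0],[-1,-7.5,-3.7,0.0,0.0],[-1,-6.8,-4.7,0.0,0.0],[-1,-6.0,-5.8,0.0,0.0],[-1,-5.0,-6.6,0.0,0.0]]
end [0.5801979  0.12017024 0.0716    ] 86.0
-258.0
```

arm_command(
  steps=[
    [[-1,-4.3,5.1,0,0],[-1,-5.9,4.5,0,0],[-1,-7.1,3.2,0,0],[-1,-8.3,1.9,0,0],[-1,-9.1,0,0,0],[-1,-9.5,-1.8,0,0],[-1,-6.0,-5.8,0,0],[-1,-5.0,-6.6,0,0]],
  ],
)

```text
clock: 11.27
ee_pos: [0.5803, 0.1214, 0.0718]
ee_rot: [179.9, -0.2, 86.0]
wrist_force: [2.9, 13.8, -1.1]
finger_gap: 0.191
gripper_force: 55.0
```

arm_command(
  steps=[
    [[-1,-3.9,-7.4,0,0],[-1,-2.7,-7.8,0,0],[-1,-1.5,-8.2,0,0],[-1,-0.2,-8.3,0,0],[-1,1.2,-8.3,0,0],[-1,2.4,-7.9,0,0],[-1,3.6,-7.5,0,0],[-1,4.8,-6.8,0,0]],
  ],
)

```text
clock: 11.93
ee_pos: [0.5241, 0.1318, 0.0741]
ee_rot: [179.3, -0.4, 86.1]
wrist_force: [12.2, 11.1, -0.1]
finger_gap: 0.192
gripper_force: 55.0
```

arm_command(
  steps=[
    [[-1,5.8,-6.0,0,0],[-1,6.6,-5.0,0,0],[-1,7.3,-3.9,0,0],[-1,7.9,-2.8,0,0]],
  ],
)

```text
clock: 12.27
ee_pos: [0.5015, 0.1568, 0.0715]
ee_rot: [-180.0, 0.0, 86.0]
wrist_force: [-0.3, -0.8, -1.7]
finger_gap: 0.194
gripper_force: 55.0
```

Force has dropped back to nothing, so I'll carry on.

arm_command(
  steps=[
    [[-1,8.2,-1.4,0,0],[-1,8.3,-0.2,0,0],[-1,8.2,1.2,0,0],[-1,8.0,2.4,0,0],[-1,7.5,3.6,0,0],[-1,6.8,4.8,0,0]],
  ],
)

```text
clock: 12.77
ee_pos: [0.5185, 0.1987, 0.0717]
ee_rot: [179.8, 0.3, 85.8]
wrist_force: [6.6, -13.5, 1.7]
finger_gap: 0.192
gripper_force: 55.0
```

arm_command(
  steps=[
    [[-1,6.0,5.7,0,0],[-1,5.0,6.7,0,0],[-1,3.9,7.3,0,0],[-1,2.7,7.9,0,0],[-1,1.5,8.1,0,0],[-1,0.2,8.4,0,0]],
  ],
)

```text
clock: 13.27
ee_pos: [0.561, 0.2186, 0.0709]
ee_rot: [-179.9, 0.1, 86.0]
wrist_force: [-4.9, -9.5, 2.1]
finger_gap: 0.192
gripper_force: 55.0
```

arm_command(
  steps=[
    [[-1,-1.2,8.2,0,0],[-1,-2.4,8.0,0,0],[-1,-3.6,7.4,0,0],[-1,-4.8,6.9,0,0],[-1,-5.8,6.0,0,0],[-1,-6.6,5.0,0,0],[-1,-7.3,3.9,0,0],[-1,-7.9,2.7,0,0]],
  ],
)

```text
clock: 13.93
ee_pos: [0.6029, 0.1779, 0.0701]
ee_rot: [-179.5, -0.1, 86.1]
wrist_force: [-17.6, 4.1, 4.2]
finger_gap: 0.195
gripper_force: 55.1
```

```bash
python3 - <<'E'
from h import *
o=get_obs();print(o["ee_pos"],o["wrist_force"])
im=get_image("side");P=np.asarray(im["pixels"]);t=get_image("top");T=np.asarray(t["pixels"])
a=cv2.resize(P[190:330,240:380],None,fx=4,fy=4,interpolation=cv2.INTER_CUBIC)
b=cv2.resize(T[200:270,218:298],None,fx=3,fy=3,interpolation=cv2.INTER_CUBIC)
o=np.zeros((560,800,3),np.uint8);o[:,:560]=a;o[:210,560:]=b
cv2.imwrite("pics/s3.png",o[:,:,::-1])
E
```

```text
[0.60294452 0.17793043 0.07013481] [-17.62668176   4.08851946   4.18121411]
```

View pics/s3.png

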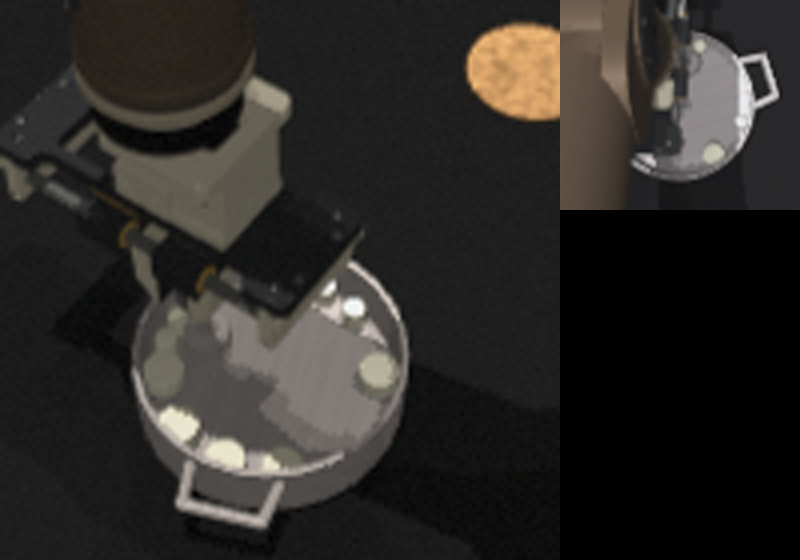

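The visible beads are largely mixed: large ones at (165,375), (180,425) and (225,450) in the -x half, and small ones at (352,307) and (330,287) near the other half. I'll make another full turn at 53 mm along the wall.

```bash
python3 - <<'E'
from plan import *
z=.0721
f=-186-9*np.arange(1,41);P=lambda F:pan(53*np.cos(np.radians(F)),53*np.sin(np.radians(F)))
plan([*P(-186),.0716],86,[(*P(F),z,86,1) for F in f],-1)
E
```

```text
[[-1,-8.2,1.5,-0.5,0.0],[-1,-8.3,0.1,0.0,0.0],[-1,-8.2,-1.1,0.0,0.0],[-1,-8.0,-2.4,0.0,0.0],[-1,-7.5,-3.7,0.0,0.0],[-1,-6.8,-4.7,0.0,0.0],[-1,-6.0,-5.8,0.0,0.0],[-1,-5.0,-6.6,0.0,0.0]]
[[-1,-3.9,-7.4,0.0,0.0],[-1,-2.7,-7.8,0.0,0.0],[-1,-1.5,-8.2,0.0,0.0],[-1,-0.2,-8.3,0.0,0.0],[-1,1.2,-8.3,0.0,0.0],[-1,2.4,-7.9,0.0,0.0],[-1,3.6,-7.5,0.0,0.0],[-1,4.8,-6.8,0.0,0.0]]
[[-1,5.8,-6.0,0.0,0.0],[-1,6.6,-5.0,0.0,0.0],[-1,7.3,-4.0,0.0,0.0],[-1,7.9,-2.7,0.0,0.0],[-1,8.2,-1.4,0.0,0.0],[-1,8.3,-0.2,0.0,0.0],[-1,8.2,1.1,0.0,0.0],[-1,8.0,2.5,0.0,0.0]]
[[-1,7.5,3.6,0.0,0.0],[-1,6.8,4.8,0.0,0.0],[-1,6.0,5.7,0.0,0.0],[-1,5.0,6.7,0.0,0.0],[-1,3.9,7.3,0.0,0.0],[-1,2.7,7.9,0.0,0.0],[-1,1.5,8.1,0.0,0.0],[-1,0.1,8.4,0.0,0.0]]
[[-1,-1.1,8.2,0.0,0.0],[-1,-2.4,7.9,0.0,0.0],[-1,-3.6,7.5,0.0,0.0],[-1,-4.8,6.9,0.0,0.0],[-1,-5.8,5.9,0.0,0.0],[-1,-6.6,5.1,0.0,0.0],[-1,-7.3,3.9,0.0,0.0],[-1,-7.9,2.7,0.0,0.0]]
end [0.60689557 0.17644942 0.0721    ] 86.0
```

arm_command(
  steps=[
    [[-1,-8.2,1.5,-0.5,0],[-1,-8.3,0.1,0,0],[-1,-8.2,-1.1,0,0],[-1,-8.0,-2.4,0,0]],
  ],
)

```text
clock: 14.37
ee_pos: [0.5964, 0.1469, 0.0698]
ee_rot: [-179.3, -0.1, 86.2]
wrist_force: [-8.3, 0.8, -1.7]
finger_gap: 0.189
gripper_force: 55.0
```

arm_command(
  steps=[
    [[-1,-7.5,-3.7,0,0],[-1,-6.8,-4.7,0,0],[-1,-6.0,-5.8,0,0],[-1,-5.0,-6.6,0,0]],
  ],
)

```text
clock: 14.7
ee_pos: [0.5825, 0.1244, 0.0729]
ee_rot: [179.7, -0.3, 86.1]
wrist_force: [5.1, 12.8, -0.8]
finger_gap: 0.197
gripper_force: 55.0
```

arm_command(
  steps=[
    [[-1,-3.9,-7.4,0,0],[-1,-2.7,-7.8,0,0],[-1,-1.5,-8.2,0,0],[-1,-0.2,-8.3,0,0]],
  ],
)

```text
clock: 15.03
ee_pos: [0.5534, 0.119, 0.0745]
ee_rot: [179.4, -0.4, 86.1]
wrist_force: [7.1, 13.1, 4.7]
finger_gap: 0.195
gripper_force: 55.0
```

arm_command(
  steps=[
    [[-1,1.2,-8.3,0,0],[-1,2.4,-7.9,0,0],[-1,3.6,-7.5,0,0],[-1,4.8,-6.8,0,0],[-1,5.8,-6.0,0,0],[-1,6.6,-5.0,0,0]],
  ],
)

```text
clock: 15.53
ee_pos: [0.5209, 0.1434, 0.0763]
ee_rot: [178.6, -0.4, 85.9]
wrist_force: [27.3, 4.2, -1.1]
finger_gap: 0.196
gripper_force: 55.3
```

arm_command(
  steps=[
    [[-1,7.3,-4.0,0,0],[-1,7.9,-2.7,0,0],[-1,8.2,-1.4,0,0],[-1,8.3,-0.2,0,0],[-1,8.2,1.1,0,0],[-1,8.0,2.5,0,0]],
  ],
)

```text
clock: 16.03
ee_pos: [0.5076, 0.1903, 0.0724]
ee_rot: [179.9, -0.1, 86.0]
wrist_force: [-0.9, 0.1, -1.3]
finger_gap: 0.192
gripper_force: 55.0
```

arm_command(
  steps=[
    [[-1,7.5,3.6,0,0],[-1,6.8,4.8,0,0],[-1,6.0,5.7,0,0],[-1,5.0,6.7,0,0],[-1,3.9,7.3,0,0],[-1,2.7,7.9,0,0]],
  ],
)

```text
clock: 16.53
ee_pos: [0.546, 0.2138, 0.0715]
ee_rot: [-180.0, 0.3, 85.8]
wrist_force: [1.4, -12.0, -0.2]
finger_gap: 0.192
gripper_force: 55.0
```

arm_command(
  steps=[
    [[-1,1.5,8.1,0,0],[-1,0.1,8.4,0,0],[-1,-1.1,8.2,0,0],[-1,-2.4,7.9,0,0],[-1,-3.6,7.5,0,0]],
  ],
)

```text
clock: 16.95
ee_pos: [0.5805, 0.2067, 0.0701]
ee_rot: [-179.4, 0.3, 85.9]
wrist_force: [-15.4, -9.1, 4.4]
finger_gap: 0.196
gripper_force: 55.0
```

arm_command(
  steps=[
    [[-1,-4.8,6.9,0,0],[-1,-5.8,5.9,0,0],[-1,-6.6,5.1,0,0],[-1,-7.3,3.9,0,0],[-1,-7.9,2.7,0,0]],
  ],
)

```text
clock: 17.37
ee_pos: [0.5961, 0.1755, 0.0682]
ee_rot: [-178.7, 0.2, 86.0]
wrist_force: [-24.8, -3.0, 5.4]
finger_gap: 0.193
gripper_force: 55.2
```

arm_command(
  steps=[
    [[-1,-0.9,-4.3,0,0],[-1,-0.9,-4.3,0,0],[-1,-0.9,-4.3,0,0],[-1,-0.9,-4.3,0,0],[-1,-0.9,-4.3,0,0],[-1,-0.9,-4.3,0,0],[-1,-0.9,-4.3,0,0],[-1,-0.9,-4.3,0,0]],
  ],
)

```text
clock: 18.03
ee_pos: [0.5719, 0.1717, 0.0721]
ee_rot: [180.0, -0.0, 86.0]
wrist_force: [0.4, -1.1, -1.5]
finger_gap: 0.195
gripper_force: 55.0
```

arm_command(
  steps=[
    [[-1,0,0,-4,0],[-1,0,0,-9,0],[-1,0,0,-9,0],[-1,0,0,-9,0],[-1,0,0,-9,0],[-1,0,0,-9,0],[-1,0,0,-9,0],[-1,0,0,-10,0]],
  ],
)

```text
clock: 18.7
ee_pos: [0.5721, 0.1716, 0.1409]
ee_rot: [180.0, -0.0, 86.0]
wrist_force: [-0.6, -0.0, -1.4]
finger_gap: 0.19
gripper_force: 55.0
```

arm_command(
  steps=[
    [[-1,-20,0,0,0],[-1,-20,0,0,0],[-1,-20,0,0,0],[-1,-20,0,0,0],[-1,-20,0,0,0],[-1,-20,0,0,0],[-1,-20,0,0,0],[-1,-20,0,0,0]],
  ],
)

```text
clock: 19.37
ee_pos: [0.5609, 0.011, 0.1406]
ee_rot: [180.0, -0.0, 86.0]
wrist_force: [0.3, -0.4, -1.4]
finger_gap: 0.188
gripper_force: 55.0
```

```bash
python3 - <<'E'
from h import *
from plan import C
o=get_obs();print(o["ee_pos"],o["wrist_force"],o["clock"])
im=get_image("side");P=np.asarray(im["pixels"]);t=get_image("top");T=np.asarray(t["pixels"])
b=cv2.resize(T[200:270,218:298],None,fx=4,fy=4,interpolation=cv2.INTER_CUBIC)
c0,r0=262,235
S=cv2.resize(P[r0:r0+95,c0:c0+90],None,fx=5,fy=5,interpolation=cv2.INTER_CUBIC).astype(np.uint8)
m=(S.min(2)>215).astype(np.uint8);n,l,st,ce=cv2.connectedComponentsWithStats(m)
ax=np.radians(196.6);c=np.array([.5562,.1660])
for s in(-1,1):
    p=[proj(im,[*(c+s*.074*np.array([-np.sin(ax),np.cos(ax)])),.02])]
    q=(p[0]-[c0,r0])*5; 
    if s<0:q0=q
cv2.line(S,tuple(map(int,q0)),tuple(map(int,q)),(255,0,0),1)
for i in range(1,n):
    if st[i,4]>60:
        q=onz(im,(ce[i][0]+.5)/5-.5+c0,(ce[i][1]+.5)/5-.5+r0,.02)[:2]-c
        print(st[i,4],np.round(ce[i]),np.round(1e3*np.array([q@[np.cos(ax),np.sin(ax)],q@[-np.sin(ax),np.cos(ax)]])))
o=np.zeros((475,790,3),np.uint8);o[:,:450]=S;o[:280,460:780]=b
cv2.imwrite("pics/s4.png",o[:,:,::-1])
E
```

```text
[0.56085479 0.01103214 0.14060267] [ 0.25395825 -0.42891515 -1.38004025] 19.3667
266 [182. 128.] [-38.  53.]
217 [154. 138.] [-49.  44.]
348 [133. 154.] [-57.  33.]
1275 [112. 185.] [-61.  14.]
1617 [ 95. 246.] [-58. -20.]
833 [344. 292.] [ 59. -15.]
1554 [119. 304.] [-38. -47.]
1430 [176. 343.] [ -8. -59.]
```

View pics/s4.png

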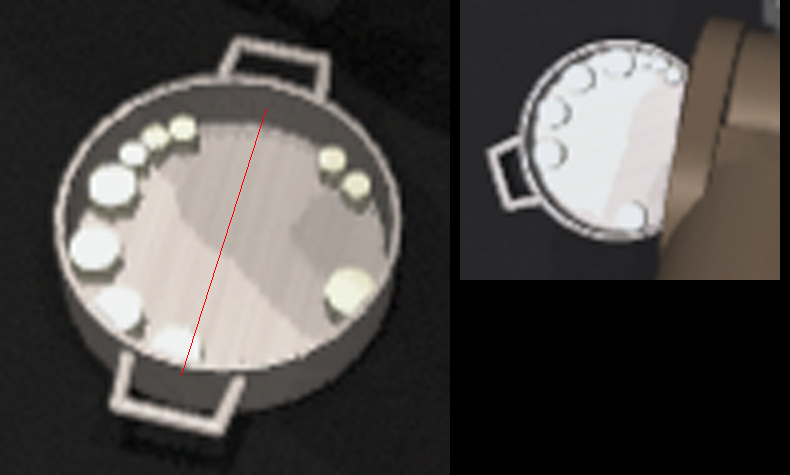

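All ten beads are in the pan. Two small ones, at (332,158) and (356,185), are clearly in the large-bead half, and at least three large ones, at (112,185), (95,246) and (119,304), are in the small-bead half. The beads are mixed, so I'll return the stirrer to its pad.

arm_command(
  steps=[
    [[-1,-18.9,-2.1,0,0],[-1,-18.9,-2.1,0,0],[-1,-18.9,-2.1,0,0],[-1,-18.9,-2.1,0,0],[-1,-18.9,-2.1,0,0],[-1,-18.9,-2.1,0,0],[-1,-18.9,-2.1,0,0],[-1,-18.9,-2.2,0,0]],
  ],
)

```text
clock: 20.13
ee_pos: [0.5335, -0.138, 0.1404]
ee_rot: [180.0, -0.0, 86.0]
wrist_force: [-0.1, 0.4, -1.5]
finger_gap: 0.19
gripper_force: 55.0
```

arm_command(
  steps=[
    [[-1,0,0,8,0],[-1,0,0,8,0],[-1,0,0,8,0],[-1,0,0,8,0],[-1,0,0,8,0],[-1,0,0,8,0],[-1,0,0,8,0],[-1,0,0,0,0]],
  ],
)

```text
clock: 20.8
ee_pos: [0.5325, -0.1371, 0.0821]
ee_rot: [-179.9, -0.0, 86.0]
wrist_force: [1.0, 0.4, -2.5]
finger_gap: 0.194
gripper_force: 55.0
```

arm_command(
  steps=[
    [[-1,0,0,0,0],[-1,0,0,0,0]],
  ],
)

```text
clock: 20.97
ee_pos: [0.5336, -0.1378, 0.0841]
ee_rot: [180.0, 0.0, 86.0]
wrist_force: [0.5, -0.1, -0.8]
finger_gap: 0.192
gripper_force: 55.0
```

```bash
python3 - <<'E'
from h import *
im=get_image("side");P=np.asarray(im["pixels"]);x,y=320,140
S=cv2.resize(P[y:y+100,x:x+100],None,fx=6,fy=6,interpolation=cv2.INTER_CUBIC)
p=get_obs()["ee_pos"];print(p)
for z in(.0,-.030,-.049,-.061): cv2.circle(S,tuple(map(int,(proj(im,p+[0,0,z])-[x,y]+.5)*6)),2,(255,0,0),-1)
cv2.circle(S,tuple(map(int,(proj(im,[.5334,-.1394,.005])-[x,y]+.5)*6)),3,(0,255,0),-1)
cv2.imwrite("pics/s5.png",S[:,:,::-1])
E
```

```text
[ 0.5337539  -0.13782546  0.0842648 ]
```

View pics/s5.png

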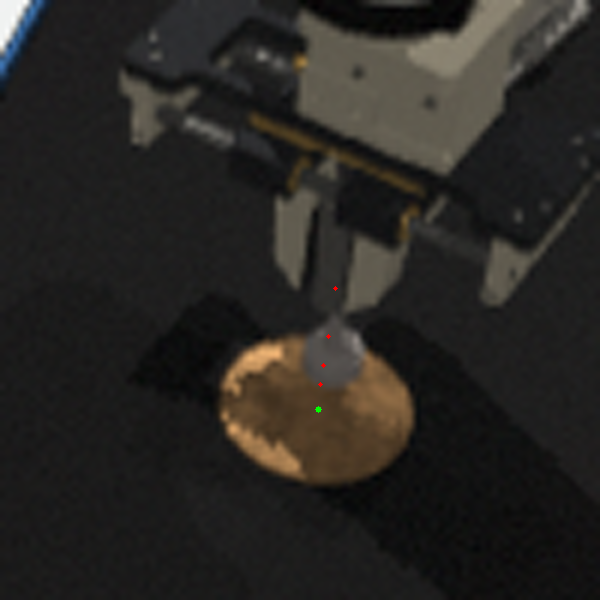

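The foot's centre appears at (333,358) against a predicted (322,375). The stirrer has pivoted about 8° in the grip, with its foot toward -y. I'll lower it to just above the pad, ease the grip so it can hang straight, and then seat it.

arm_command(
  steps=[
    [[-1,0,0,4,0],[-1,0,0,4,0],[-1,0,0,4,0],[-1,0,0,2,0],[-1,0,0,0,0],[-1,0,0,0,0]],
  ],
)

```text
clock: 21.52
ee_pos: [0.5333, -0.1377, 0.0697]
ee_rot: [-180.0, -0.0, 86.0]
wrist_force: [0.0, -0.2, -1.6]
finger_gap: 0.195
gripper_force: 55.0
```

arm_command(
  steps=[
    [[-1,0,0,0,0],[-1,0,0,0,0],[-1,0,0,0,0],[-1,0,0,0,0],[-1,0,0,0,0],[-1,0,0,0,0]],
  ],
  grip_force=4,
)

```text
clock: 22.02
ee_pos: [0.5335, -0.1377, 0.07]
ee_rot: [180.0, -0.0, 86.0]
wrist_force: [0.1, 0.2, -1.8]
finger_gap: 0.195
gripper_force: 4.0
```

```bash
python3 - <<'E'
from h import *
im=get_image("side");P=np.asarray(im["pixels"]);x,y=330,160
S=cv2.resize(P[y:y+80,x:x+80],None,fx=7,fy=7,interpolation=cv2.INTER_CUBIC)
p=get_obs()["ee_pos"];print(p)
for z in(.0,-.030,-.049,-.061): cv2.circle(S,tuple(map(int,(proj(im,p+[0,0,z])-[x,y]+.5)*7)),2,(255,0,0),-1)
cv2.imwrite("pics/s6.png",S[:,:,::-1])
E
```

```text
[ 0.53345918 -0.1376866   0.06997306]
```

View pics/s6.png

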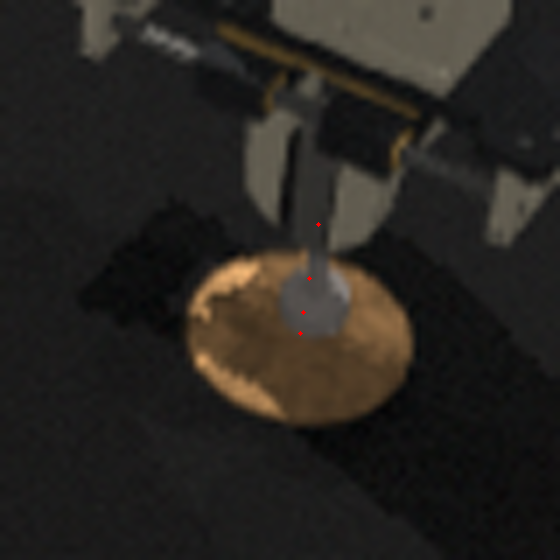

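It is still slightly tilted, with the foot at (315,303). I'll press it lightly flat on the cork with the weak grip.

arm_command(
  steps=[
    [[-1,0,0,1,0],[-1,0,0,1,0],[-1,0,0,1,0],[-1,-1,0,0.5,0],[-1,-1,0,0.5,0],[-1,-1,0,0,0],[-1,0,0,0,0],[-1,0,0,0,0]],
  ],
  grip_force=3,
)

```text
clock: 22.73
ee_pos: [0.5332, -0.141, 0.066]
ee_rot: [180.0, 0.0, 86.0]
wrist_force: [-0.1, -0.3, 2.4]
finger_gap: 0.193
gripper_force: 3.0
```

arm_command(
  steps=[
    [[-1,0,0,0,0],[-1,0,0,0,0]],
  ],
)

```text
clock: 22.9
ee_pos: [0.5332, -0.1409, 0.066]
ee_rot: [180.0, 0.0, 86.0]
wrist_force: [-1.4, -0.0, 2.9]
finger_gap: 0.194
gripper_force: 3.0
```

arm_command(
  steps=[
    [[-1,0,0,0.5,0],[-1,0,0,0.5,0],[-1,0,0,0,0],[-1,0,0,0,0],[-0.58,0,0,0,0],[-0.55,0,0,0,0],[-0.5,0,0,0,0],[-0.5,0,0,0,0]],
  ],
)

```text
clock: 23.57
ee_pos: [0.5332, -0.1405, 0.0648]
ee_rot: [-180.0, -0.0, 86.0]
wrist_force: [0.1, 0.1, 0.1]
finger_gap: 0.244
gripper_force: 0.0
```

arm_command(
  steps=[
    [[-0.3,0,0,0,0],[0,0,0,0,0],[0.5,0,0,0,0],[1,0,0,0,0],[1,0,0,0,0],[1,0,0,0,0],[1,0,0,0,0],[1,0,0,0,0]],
  ],
)

```text
clock: 24.23
ee_pos: [0.5332, -0.1407, 0.0649]
ee_rot: [180.0, -0.0, 86.0]
wrist_force: [0.3, 0.0, -0.1]
finger_gap: 0.782
gripper_force: 0.0
```

arm_command(
  steps=[
    [[1,0,0,0,0],[1,0,0,0,0],[1,0,0,-10,0],[1,0,0,-15,0],[1,0,0,-20,0],[1,0,0,-25,0],[1,0,0,-25,0],[1,0,0,-25,0]],
  ],
)

```text
clock: 24.9
ee_pos: [0.533, -0.1409, 0.1868]
ee_rot: [180.0, 0.0, 86.0]
wrist_force: [0.3, 0.3, -1.0]
finger_gap: 1.003
gripper_force: 0.0
```

```bash
python3 - <<'E'
from h import *
o=get_obs();print(o["ee_pos"],o["finger_gap"],o["clock"])
im=get_image("side");P=np.asarray(im["pixels"])
a=cv2.resize(P[150:230,330:410],None,fx=6,fy=6,interpolation=cv2.INTER_CUBIC)
b=cv2.resize(P[235:330,262:352],None,fx=3,fy=3,interpolation=cv2.INTER_CUBIC)
o=np.zeros((480,770,3),np.uint8);o[:,:480]=a;o[:285,490:760]=b
cv2.imwrite("pics/s7.png",o[:,:,::-1])
E
```

```text
[ 0.53295995 -0.14086084  0.18680852] 1.0026459891585633 24.9
```

View pics/s7.png

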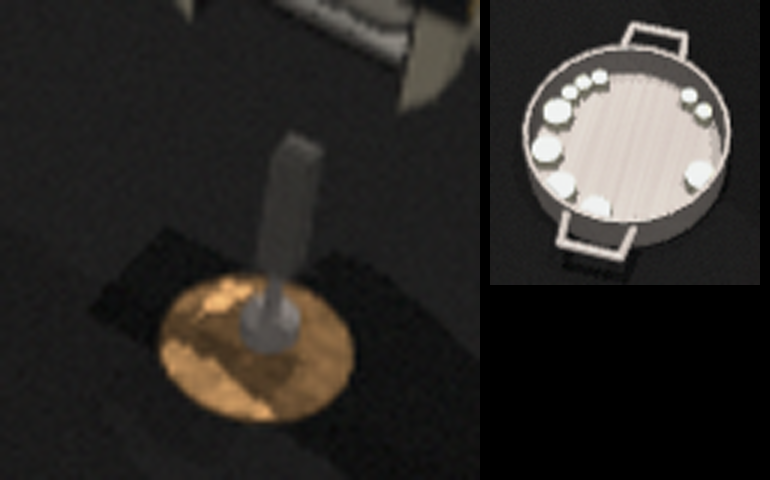

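The stirrer stands upright on its pad, with its foot at (270,322) and its top at (300,145). The gripper is clear of it, and all the beads are mixed in the pan.

```bash
python3 -c "
from cell import *
print(hand_in())"
```

```text
the job is handed in; nothing more can be done
None
```

The job is handed in at about 25 s: I stirred three full clockwise turns (one at 30 mm, two at 53 mm), which left two small beads and at least three large ones in each other's halves, all ten still in the pan, and the stirrer upright on its pad. Side forces briefly reached 27 N where a bead seemed to wedge at the wall, above the 20 N you gave as normal.

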